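# Set up the sloped soldering rest

### The job

Set up the soldering rest for the next job: lay the white and the brick-red block gently on the sloped shelf, lengthwise up the slope like the black one and with their feet on the ledge, and close the three up into one straight row without gaps, snug against the brass end stop, in the order black, white, red from the stop. Also lay the tweezers across both forks of the tool rail above, centred. Don't drop anything or ram the brittle blocks against the rest, and leave everything else on the bench where it is.

Things in the scene. Friction and masses are not known exactly. Their poses are not given: they have to be found in the camera images.
- rest: fixed soldering rest: steel base 170 x 350 mm with a sloped tan fibre shelf and, over it, a level 14 mm tool rail with two brass forks. Origin at the base's underside, mid-length; z up, y along the rail towards the shelf's brass end stop (robot's left), x away from the robot. Bent tubes at y = +-168 mm rise at x = +75 mm to z = 150 mm, then lean forward to the rail at x = +12, z = 190 mm
- slope: sloped tan fibre shelf of the rest, 330 mm wide, 116 mm long, rising 30 degrees away from the robot. Origin on its surface at the foot, against the ledge, mid-width; x up the slope, y along the ledge to the end stop, z square out of the surface. The steel ledge along the foot stands 13 mm over the surface. The tool rail passes above the blocks' upper half; a gripper square to the slope clears it
- stop (a point): on the inner face of the brass end stop, where it meets the shelf, at slope frame x = 50, y = +155, z = 0 mm. The stop is a bar 10 mm thick, 22 mm high, 105 mm long up the slope; the shelf's other end (-y) is open
- rail_mid (a point): middle of the tool holder: midway between the two brass U forks, at the height of their floors (30 mm above the rail's centre line). The forks stand 110 mm apart (y = +-55 mm in the rest's frame), each 8 mm thick along y, open at the top, 28 mm wide inside, prongs 20 mm high
- charcoal: black soldering block, 100 long (x) x 50 wide (y) x 26 mm thick (z), 0.18 kg nominal (it varies), brittle; origin at the centre of its underside. It already lies loose on the sloped shelf, its long side up the slope, foot on the ledge, near the end stop with a gap of up to about 20 mm; sliding friction on the shelf is ordinary, the blocks can be pushed along it with a few newtons
- charcoal_mid (a point): centre of the black block
- white: white soldering block, 100 long (x) x 50 wide (y) x 26 mm thick (z), 0.18 kg nominal (it varies), brittle; origin at the centre of its underside; lies flat on the table
- white_mid (a point): centre of the white block
- red: brick-red soldering block, 100 long (x) x 50 wide (y) x 26 mm thick (z), 0.18 kg nominal (it varies), brittle; origin at the centre of its underside; lies flat on the table
- red_mid (a point): centre of the brick-red block
- tweezers: steel cross-lock tweezers lying flat on the table, 174 mm long, 90 g, rigid; the blue grip in the middle is 60 long x 18 wide x 14 mm high, the steel bow and tips 9 mm high and 12 and 10 to 5 mm wide. Flat underside all along. Origin at the centre of the underside of the blue grip; x along them to the tips, z up
- jar: bystander: small glass jar with green lid, 52 mm across, 75 mm high; origin at underside
- dish: bystander: steel dish 90 mm across, 22 mm high
- pliers: bystander: red-handled pliers, about 150 mm long, 12 mm high
- pick: bystander: red-handled pick, 160 mm long
- mallet: bystander: wooden-handled hammer, 240 mm long, beyond the rest
- findings: bystander: clear divided box 120 x 80 x 35 mm, beyond the rest
- tin: bystander: tin 60 mm across, 60 mm high

How it is judged:
At the end, for the whole second after the job is handed in: Blocks flat on the slope (5 degrees), lengthwise up it, feet within 6 mm of the ledge; black within 5 mm of the stop, then white, then red, gaps under 5 mm. Tweezers level in both forks (height 5 mm), along the rail (8 degrees), centred within 25 mm. All at rest (x of charcoal_mid in the frame of slope between 0.044 and 0.056 m and z of charcoal_mid in the frame of slope between 0.008 and 0.018 m and angle between the x axis of each of charcoal, white, red and the x axis of slope, either way round below 0.08 rad and angle between the z axis of each of charcoal, white, red and the z axis of slope, either way round below 0.08 rad and linear speed of each of charcoal, white, red, tweezers below 0.02 m/s and x of white_mid in the frame of slope between 0.044 and 0.056 m and z of white_mid in the frame of slope between 0.008 and 0.018 m and x of red_mid in the frame of slope between 0.044 and 0.056 m and z of red_mid in the frame of slope between 0.008 and 0.018 m and y of charcoal_mid in the frame of slope between 0.125 and 0.134 m and distance between charcoal_mid and white_mid below 0.055 m and distance between white_mid and red_mid below 0.055 m and y of red_mid in the frame of slope below 0.055 m and horizontal distance between tweezers and rail_mid below 0.025 m and z of tweezers in the frame of rest between 0.215 and 0.226 m and angle between the x axis of tweezers and the y axis of rest, either way round below 0.15 rad and angle between tweezers's own z axis and vertical below 0.12 rad); the robot touches nothing.
It fails at once if a bystander (jar, dish, pliers, pick, hammer, clear box, tin) is shifted over 30 mm (distance of any of jar, dish, pliers, pick, mallet, findings, tin from where it was at the start of the episode above 0.03 m).
It fails at once if a brittle block is struck or rammed on the rest (over 90 N) (contact force between any of charcoal, white, red and rest above 90 N).
It fails at once if a block or the tweezers is dropped or flung (faster than 0.5 m/s while out of the fingers) ((linear speed of charcoal above 0.5 m/s and contact force between the fingers and charcoal below 0.05 N) or (linear speed of white above 0.5 m/s and contact force between the fingers and white below 0.05 N) or (linear speed of red above 0.5 m/s and contact force between the fingers and red below 0.05 N) or (linear speed of tweezers above 0.5 m/s and contact force between the fingers and tweezers below 0.05 N)).
It also fails if it takes over 72 s, if anything falls off the work surface, if the arm or the gripper's body presses on something with over 40 N, if the wrist force passes 120 N, or if a joint passes its speed limit or range.

### The arm

A 7-joint arm with a two-finger parallel gripper is mounted at the origin on the work surface. World frame = base frame: x ahead of the robot, y to its left, z up, the work surface at z = 0. Lengths are in m, angles in rad, forces in N, time in s.
With the tool pointing down it reaches from about 0.425 to 0.875 m from the base axis. Payload 4.7 kg.
Tool frame: the origin (TCP) lies at the centre of the arm's flange, where the gripper is bolted on; the fingertips stand 182 mm ahead of it and the grasp point (between the pads) lies 164 mm ahead of it; z points along the fingers, y is the direction in which the jaws open and shut (so a half turn about z gives the same grasp; the last joint's range is limited). The gripper opens to 87 mm and grips with 3 to 60 N. Pads are 19 mm wide; open, the fingers measure 117 mm over their backs; the gripper's body (75 mm by 190 mm) begins 51 mm behind the grasp point.
Start: joints at [1.157, 0.321, -0.07, 1.45, 0.023, 1.371, -0.057], TCP at [0.27, -0.591, 0.405] pointing down, gripper open.
Joint ranges: [-2.86, 2.86], [-0.3, 2.09], [-1.38, 1.24], [0.06, 2.45], [-1.56, 4.7], [0.09, 2.05], [-2.69, 2.69]. Speed limits (rad/s): [2.57, 2.57, 3.14, 3.14, 3.14, 3.14, 3.14].

### API

Orientations are given as a rotation vector (axis times angle).
In Python, from bench import get_state, get_image, close_job, spot_in, masks_of gives the robot as it stands.
- The arm moves only by the tool arm_command, never from a script. Its argument "motion" is a list that holds one entry, the list of rows, each a list of 5 numbers: the closure, from -1 (fully open) to 1 (shut), so that 0 is half open, then the shift along the tool's x, y, z in m, then the turn about the tool's z in rad. A call has 1 to 12 rows; each row is the pose to reach, as a shift and turn from the pose commanded when the call began, along the tool's axes at that moment; what a row does not reach only later rows make up. A row lasts 1/8 s, in which the tool goes at most 62.5 mm and 10.7 degrees, less where a joint would pass 70% of its speed; a pose out of reach is approached as far as the arm can. A call with a gripper value outside its range is refused whole. The fingers move at their own pace and stop on an object; "grip_force" is the grip in N (left out, the last holds). Time passes only in rows, so rows that repeat a pose let the fingers close. It gives the time, the measured TCP pose, the force and the opening at its end, in the units of the state.
- get_state(): the state, without advancing time (a new reading comes with each control period).
- get_image(name): name is "scene" or "top" or "wrist"; returns a dict with "img" (480x640x3 uint8, red, green, blue), "vertical_fov" (degrees; the focal length in pixels is half the picture's height over the tangent of half this angle, whatever the lens; pixels are square), "cx", "cy" (the principal point, pixels), "rvec" (rotation vector, rad) and "tvec" (3), from world to camera coordinates, as OpenCV has them; the wrist camera has in their place "mount" (4x4, takes a point from camera to tool coordinates, whose origin is the TCP and whose axes are the flange's). Camera axes: x right, y down, z forward; pixel columns grow to the right and rows downward; lengths in m; the calibration is good to about 2 mm. A picture is of the moment at which its call begins: read the wrist's pose just before it. There is no depth.
- close_job(): hands the job in, once; it reports no verdict.
Trained networks look in a picture, given as the dict that the camera call returned (one of the last four; its "shot" number tells which), for a name from the list of things; names that differ only in an ending like _2 or _b are one class to them, and where a whole thing is asked for, a point or a joint stands for the part that bears it (a point fixed in the world has none). Each returns a list of dicts, best first, with "score" (0 to 1); they miss things now and then, are a little off and sometimes report something else, mostly with a low value. They report only what shows in the picture. A call takes as long as a camera call.
- spot_in(picture, label): "box" ([left, top, right, bottom] in pixels, round what is visible of it).
- masks_of(picture, label): "region" (480x640 bool, what is visible of it) and "box" ([left, top, right, bottom] in pixels, round what is visible of it).
The state is a dict: "time": time; "joint_positions": joint angles; "qd": joint speeds; "joint_torque": joint torques, N m; "position": TCP position; "tool_rot": TCP orientation; "ft_force": force on the tool from outside, world axes, zero at the start; "torque": the same for the moment, N m; "grip_width": opening from 0.0 (shut) to 1.0 (fully open).
Only numpy, scipy, OpenCV 4.12 (cv2) and the standard library are available. Lean on these libraries where they do the work, as an engineer would, in place of code of your own. Each camera call takes 0.05 s, during which the arm holds its last target. There are 200 camera calls.

## Working session

There is one attempt and no reset: what is moved stays moved. The work goes in short steps, Python scripts to look and compute and a tool call to move; the robot and the scene stay as the last step left them, time stands still between calls to the robot, and variables do not carry over. Pictures are saved under pics/ and viewed, on a budget of 10 in all, crops included, one or two more only if the job needs it, and the job is handed in when it is done.

Besides the shell and the picture viewer there is one more tool, called after "Emit:" as name([rows], argument=value, ...), one row to a line, values as JSON. arm_command: Moves the arm, as the interface text tells. Its arguments: {"type":"object","properties":{"motion":{"type":"array"},"grip_force":{"type":"number"}},"required":["motion"]}

```bash
ls; mkdir -p pics; cat > h.py <<'E'
import numpy as np, cv2
from bench import *
from scipy.spatial.transform import Rotation as R
def K(p):
    f=240/np.tan(np.radians(p["vertical_fov"])/2); return f,p["cx"],p["cy"]
def cam(p,st=None):
    # returns Rwc (cam->world), centre
    if "mount" in p:
        T=np.eye(4); T[:3,:3]=R.from_rotvec(st["tool_rot"]).as_matrix(); T[:3,3]=st["position"]
        M=T@np.array(p["mount"]); return M[:3,:3],M[:3,3]
    Rc=R.from_rotvec(np.ravel(p["rvec"])).as_matrix(); return Rc.T,-Rc.T@np.ravel(p["tvec"])
def ray(p,uv,st=None):
    f,cx,cy=K(p); Rw,c=cam(p,st); d=Rw@np.array([(uv[0]-cx)/f,(uv[1]-cy)/f,1]); return c,d
def onz(p,uv,z,st=None):
    c,d=ray(p,uv,st); return c+d*(z-c[2])/d[2]
def proj(p,X,st=None):
    f,cx,cy=K(p); Rw,c=cam(p,st); q=(np.atleast_2d(X)-c)@Rw; return np.c_[f*q[:,0]/q[:,2]+cx,f*q[:,1]/q[:,2]+cy]
def save(p,n): cv2.imwrite("pics/"+n,cv2.cvtColor(p["img"],cv2.COLOR_RGB2BGR))
E
python3 - <<'E'
from h import *
st=get_state(); print({k:np.round(v,3).tolist() for k,v in st.items()})
for n in ["top","scene"]:
    p=get_image(n); save(p,n+"0.png"); print(n,p.get("distortion"),[k for k in p if k!="img"],cam(p)[1])
    for l in ["rest","slope","charcoal","white","red","tweezers","jar","dish","pliers","pick","tin","mallet","findings"]:
        r=masks_of(p,l)
        if r:
            m=r[0]["region"]; rect=cv2.minAreaRect(np.argwhere(m)[:,::-1].astype(np.float32))
            print(l,round(r[0]["score"],2),np.round(r[0]["box"]),np.round(rect[0]),np.round(rect[1]),round(rect[2]),len(r), np.round(onz(p,rect[0],0.02),3))
E
```

```text
pics
{'time': 0.0, 'joint_positions': [1.157, 0.322, -0.07, 1.452, 0.023, 1.371, -0.057], 'qd': [-0.0, 0.001, -0.002, 0.0, -0.001, 0.001, -0.001], 'joint_torque': [-0.0, -49.129, -0.404, -31.253, -0.064, 0.044, 0.0], 'position': [0.27, -0.591, 0.404], 'tool_rot': [-3.068, -0.667, 0.001], 'ft_force': [0.345, 0.009, -0.952], 'torque': [-0.021, -0.017, -0.001], 'grip_width': 0.997}
top None ['vertical_fov', 'cx', 'cy', 'rvec', 'tvec', 'shot'] [ 0.47369532 -0.04146829  1.39920191]
rest 0.96 [213. 176. 377. 261.] [294. 220.] [164.  72.] 6 2 [0.611 0.061 0.02 ]
slope 0.86 [225. 193. 369. 262.] [296. 229.] [144.  53.] 6 2 [0.589 0.057 0.02 ]
charcoal 0.71 [232. 209. 257. 248.] [245. 229.] [23. 38.] 4 1 [0.592 0.181 0.02 ]
white 0.64 [430. 267. 466. 313.] [448. 290.] [24. 43.] 23 1 [ 0.432 -0.304  0.02 ]
red 0.95 [164. 258. 195. 306.] [179. 282.] [24. 43.] 14 3 [0.467 0.342 0.02 ]
tweezers 0.75 [279. 289. 348. 301.] [313. 296.] [68.  9.] 3 1 [0.426 0.019 0.02 ]
jar 0.67 [130. 215. 155. 239.] [142. 228.] [22. 27.] 90 1 [0.6   0.432 0.02 ]
dish 0.75 [463. 184. 503. 219.] [480. 204.] [36. 35.] 
[... 818 characters left out ...]
[215. 305.] [33. 20.] 70 1 [ 0.44  -0.309  0.02 ]
red 0.71 [351. 191. 381. 217.] [366. 203.] [29. 16.] 34 1 [0.473 0.335 0.02 ]
tweezers 0.7 [224. 352. 260. 381.] [242. 366.] [31. 37.] 90 3 [ 0.641 -0.392  0.02 ]
jar 0.76 [403. 189. 421. 215.] [411. 202.] [15. 25.] 9 1 [0.589 0.445 0.02 ]
dish 0.68 [222. 352. 262. 380.] [243. 366.] [30. 38.] 63 1 [ 0.642 -0.393  0.02 ]
pliers 0.85 [284. 210. 327. 223.] [307. 216.] [38.  9.] 15 1 [0.363 0.149 0.02 ]
pick 0.7 [216. 249. 250. 274.] [232. 262.] [38.  9.] 39 1 [ 0.344 -0.168  0.02 ]
mallet 0.63 [384. 254. 453. 311.] [413. 277.] [28. 74.] 59 1 [0.793 0.123 0.02 ]
findings 0.64 [328. 316. 385. 370.] [355. 340.] [54. 37.] 35 1 [ 0.8   -0.162  0.02 ]
```

View pics/top0.png

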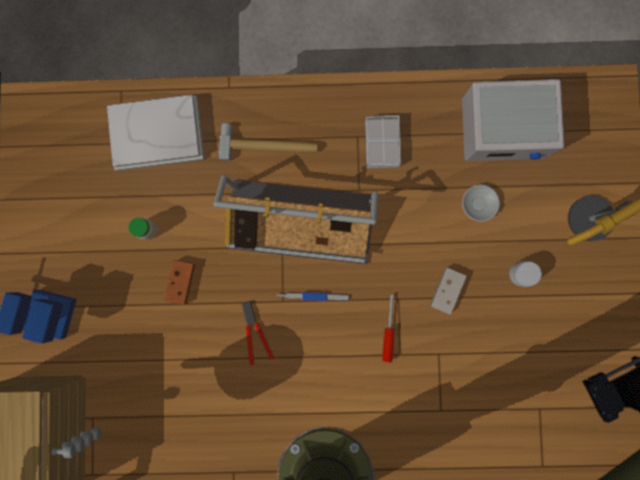

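View pics/scene0.png

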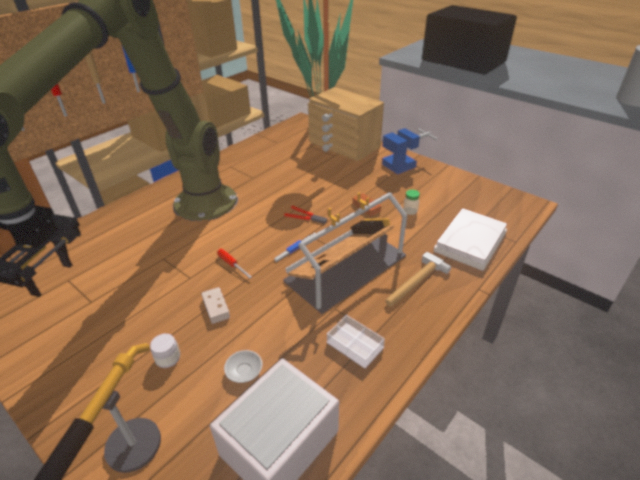

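The top view shows the rest at (213–377, 176–261), turned about 6°, with its foot towards the robot and the black block at its left end. White is at (448,290), red at (179,282) and the tweezers at (313,296). The tool can only point straight down, so I'll let the blocks pivot in the grip.

```bash
cat >> h.py <<'E'
def go(pos,jaw=None,st=None):
    """shift/turn in tool axes to bring GRASP point to pos (world), jaws along world angle jaw (deg, mod 180)"""
    st=st or get_state(); Rt=R.from_rotvec(st["tool_rot"]).as_matrix()
    s=Rt.T@(np.array(pos)+[0,0,.164]-st["position"]); t=0
    cur=np.degrees(np.arctan2(Rt[1,1],Rt[0,1]))
    if jaw is not None: t=-((jaw-cur+90)%180-90)   # tool z down
    print("grasp now",np.round(np.array(st["position"])-[0,0,.164],4),"jaw",round(cur,1),"-> shift",np.round(s,4),"turn",round(np.radians(t),3),"q7",round(st["joint_positions"][6],2))
def rect(p,l,z,st=None,k=0):
    r=masks_of(p,l)
    if not r: print(l,"none"); return
    m=r[k]["region"].astype(np.uint8); c=max(cv2.findContours(m,0,2)[0],key=cv2.contourArea)
    P=np.array([onz(p,q,z,st)[:2] for q in c[:,0]])
    b=cv2.minAreaRect((P*1000).astype(np.float32)); print(l,round(r[k]["score"],2),np.round(b[0],1),np.round(b[1],1),"long-axis",round(b[2]+(90 if b[1][1]>b[1][0] else 0),1)); return m,P
E
python3 - <<'E'
from h import *
st=get_state(); p=get_image("wrist"); print(np.round(p["mount"],3),K(p))
go((0.44,0.02,0.35),90)
p=get_image("top")
for l,z in [("white",.026),("red",.026),("tweezers",.012),("charcoal",.09)]: rect(p,l,z)
E
```

```text
[[-0.    -0.959 -0.285  0.078]
 [ 1.    -0.     0.    -0.001]
 [-0.    -0.285  0.959  0.02 ]
 [ 0.     0.     0.     1.   ]] (np.float64(367.81621409952993), 321.4140222459298, 239.83103851466117)
grasp now [ 0.2696 -0.5914  0.2408] jaw -65.5 -> shift [ 0.4087 -0.4856 -0.1092] turn 0.428 q7 -0.06
white 0.96 [ 432.4 -302. ] [ 55.9 101.5] long-axis 154.5
red 0.71 [466.4 340.8] [ 58.4 101.5] long-axis 165.5
tweezers none
charcoal 0.89 [584.5 168.6] [53.3 90.6] long-axis 179.2
```

```bash
sed -i 's/t=-((jaw-cur+90)%180-90)/t=-((jaw-cur+180)%360-180)/' h.py; python3 - <<'E'
from h import *
go((0.50,0.03,0.34),85)
E
```

```text
grasp now [ 0.2696 -0.5915  0.2408] jaw -65.5 -> shift [ 0.4674 -0.4699 -0.0993] turn -2.627 q7 -0.06
```

Emit:
arm_command([
  [[-1, 0.04, -0.04, -0.01, -0.18], [-1, 0.08, -0.08, -0.02, -0.36], [-1, 0.12, -0.12, -0.03, -0.54], [-1, 0.16, -0.16, -0.04, -0.72], [-1, 0.2, -0.2, -0.05, -0.9], [-1, 0.24, -0.24, -0.06, -1.08], [-1, 0.28, -0.28, -0.07, -1.26], [-1, 0.32, -0.32, -0.08, -1.44], [-1, 0.36, -0.36, -0.09, -1.62], [-1, 0.4, -0.4, -0.1, -1.8], [-1, 0.44, -0.44, -0.1, -1.98], [-1, 0.467, -0.47, -0.1, -2.16]],
])

```text
time: 3.2
position: [0.4998, 0.0329, 0.5053]
tool_rot: [0.846, 3.024, 0.001]
ft_force: [-0.0, -1.0, -0.0]
grip_width: 0.997
```

Emit:
arm_command([
  [[-1, 0, 0, 0, -0.18], [-1, 0, 0, 0, -0.36], [-1, 0, 0, 0, -0.467], [-1, 0, 0, 0, -0.467]],
])

```text
time: 3.7
position: [0.4995, 0.03, 0.5048]
tool_rot: [0.138, 3.138, -0.0]
ft_force: [0.3, 0.8, -0.5]
grip_width: 0.997
```

```bash
python3 - <<'E'
from h import *
st=get_state(); go((0.50,0.03,0.34),85,st); p=get_image("wrist"); save(p,"w1.png")
for l,z in [("white",.026),("red",.026),("tweezers",.012),("charcoal",.09)]: rect(p,l,z,st)
E
```

```text
grasp now [0.4995 0.03   0.3408] jaw 85.0 -> shift [-0.0005  0.      0.0008] turn -0.001 q7 1.38
white none
red 0.8 [467.6 336.7] [ 65.8 101.6] long-axis 166.8
tweezers 0.85 [426.5  22.7] [172.2  19.1] long-axis 85.0
charcoal 0.9 [589.8 168.2] [113.2  57.5] long-axis 1.6
```

View pics/w1.png

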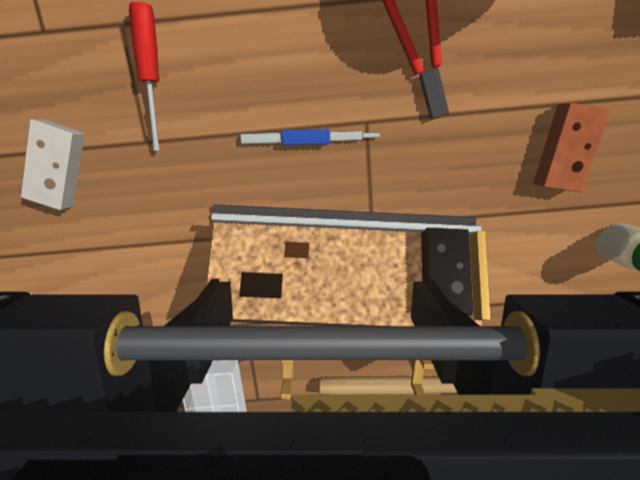

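The picture is upside-down relative to the world: x runs down. The ledge goes from (213,220) to (478,230), the stop is at x≈475–490, and the forks are at about (287,375) and (420,375). I'll zoom in to fit the rest pose.

```bash
python3 - <<'E'
from h import *
w=cv2.imread("pics/w1.png")[195:395,195:515]; t=cv2.imread("pics/top0.png")[168:268,205:385]; s=cv2.imread("pics/scene0.png")[183:323,272:412]
C=np.zeros((600,800,3),np.uint8)
r=cv2.resize(w,None,fx=2.4,fy=1.9,interpolation=2)[:380]; C[:380,:768]=r
r=cv2.resize(t,None,fx=2.2,fy=2.2,interpolation=2); C[380:600,:396]=r
r=cv2.resize(s,None,fx=1.57,fy=1.57,interpolation=2); C[380:380+219,420:420+219]=r[:219]
cv2.imwrite("pics/comp.png",C)
E
```

```text
Traceback (most recent call last):
ValueError: could not broadcast input array from shape (219,220,3) into shape (219,219,3)
```

```bash
python3 - <<'E'
from h import *
w=cv2.imread("pics/w1.png")[195:395,195:515]; t=cv2.imread("pics/top0.png")[168:268,205:385]; s=cv2.imread("pics/scene0.png")[183:323,272:412]
C=np.zeros((600,800,3),np.uint8)
C[:380,:768]=cv2.resize(w,(768,380),interpolation=2)
C[380:600,:396]=cv2.resize(t,(396,220),interpolation=2)
C[380:600,420:640]=cv2.resize(s,(220,220),interpolation=2)
cv2.imwrite("pics/comp.png",C)
E
```

```text
(no output)
```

View pics/comp.png

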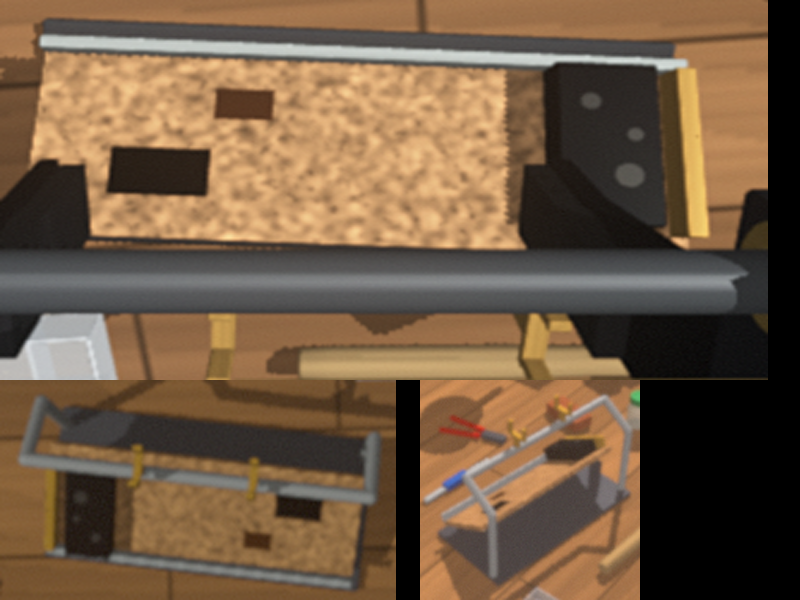

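```bash
cat > fit.py <<'E'
from h import *
from scipy.optimize import least_squares
w=get_image("wrist"); st=get_state(); t=get_image("top")
W=lambda u,v:(195+u/2.4,195+v/1.9); T=lambda u,v:(205+u/2.2,168+(v-380)/2.2)
obs=[("w","r",(-85,-175,4),W(42,20)),("w","r",(-85,175,4),W(674,44)),("w","s",(0,-165,13),W(40,50)),("w","s",(0,165,13),W(686,67)),
("w","s",(-2.5,155,22),W(678,69)),("w","s",(-2.5,165,22),W(697,69)),("w","s",(102.5,165,22),W(709,236)),("w","s",(102.5,155,22),W(692,237)),
("t","r",(12,168,190),T(22,460)),("t","r",(12,-168,190),T(375,495)),("t","r",(12,55,230),T(139,466)),("t","r",(12,-55,230),T(254,475)),
("t","r",(75,168,150),T(40,400)),("t","r",(75,-168,150),T(373,437)),("t","s",(0,165,13),T(47,552)),("t","s",(0,-165,13),T(355,584))]
def mk(q):
    x,y,a,xf,zf=q; Rr=R.from_euler("z",a).as_matrix(); Rs=Rr@R.from_euler("y",-30,degrees=True).as_matrix()
    return Rr,np.array([x,y,0]),Rs,Rr@[xf,0,zf]+[x,y,0]
def res(q,full=False):
    Rr,o,Rs,so=mk(q); out=[]
    for c,f,P,uv in obs:
        P=np.array(P)/1000; X=Rr@P+o if f=="r" else Rs@P+so
        d=proj(w if c=="w" else t,X,st)[0]-uv; out.append(d)
    out=np.array(out); return out if full else out.ravel()
s=least_squares(res,[.6,.06,-.1,-.06,.03],loss="soft_l1",f_scale=1.5)
print(np.round(s.x,4)); print(np.round(res(s.x,True),1).tolist()); np.save("rest.npy",s.x)
E
python3 fit.py
```

```text
[ 0.6019  0.0491 -0.1352 -0.0605  0.0437]
[[-0.1, -7.3], [-0.1, -7.6], [-2.4, -0.3], [1.1, 3.3], [-0.7, -2.1], [-0.2, -1.7], [0.6, 0.5], [-1.2, -0.4], [1.5, -2.4], [-2.5, -1.1], [-1.6, -1.6], [-1.0, 0.1], [0.7, -0.8], [0.3, -1.2], [-0.7, -3.7], [-1.8, -2.7]]
```

```bash
sed -i 's/^def mk/obs=obs[2:]\ndef mk/' fit.py; cat >> fit.py <<'E'
Rr,o,Rs,so=mk(s.x); print("yaw deg",np.degrees(s.x[2]),"foot",so)
# charcoal top corners & rect in slope frame
def onplane(p,uv,h):
    c,d=ray(p,uv,st); n=Rs[:,2]; X=c+d*(n@(so+n*h-c))/(n@d); return Rs.T@(X-so)*1000
for p,nm in((w,"w"),(t,"t")):
    m=masks_of(p,"charcoal")
    for u,v in [(m[0]["box"][0],m[0]["box"][1]),(m[0]["box"][2],m[0]["box"][3])]: print(nm,np.round(onplane(p,(u,v),.026),1))
for uv in [W(555,64),W(657,70),W(665,226)]: print("ch top corner",np.round(onplane(w,uv,.026),1))
print("rail_mid",Rr@[.012,0,.22]+o)
for uv in [W(90,238),W(525,245)]: print("upper edge",np.round(onplane(w,uv,0),1))
E
python3 fit.py
```

```text
[ 0.5994  0.0492 -0.1339 -0.0582  0.0443]
[[-2.8, -0.2], [1.0, 3.1], [-0.7, -2.2], [-0.3, -1.9], [0.6, 0.5], [-1.1, -0.4], [1.5, -1.1], [-2.5, 0.0], [-1.7, -0.4], [-1.0, 1.3], [0.6, 0.4], [0.3, -0.2], [-0.6, -3.6], [-1.6, -2.7]]
yaw deg -7.670867654255431 foot [0.54169879 0.05694173 0.04428153]
w [ 0.1 86.9 26. ]
w [ 98.3 143.   26. ]
t [ 98.4 144.8  26. ]
t [ 5.2 90.8 26. ]
ch top corner [ 1.  93.3 26. ]
ch top corner [  2.5 143.5  26. ]
ch top corner [ 97.3 142.2  26. ]
rail_mid [0.61125516 0.04757335 0.22      ]
upper edge [ 114.7 -128.4   -0. ]
upper edge [110.3  83.5  -0. ]
```

```bash
cat >> h.py <<'E'
def rest(Pmm):
    """rest frame mm -> world m"""
    q=np.load("rest.npy"); a=-.123
    return R.from_euler("z",a).as_matrix()@(np.array(Pmm)/1000)+[q[0],q[1],0]
E
python3 - <<'E'
from h import *
go((0.413,-0.296,0.12),64.5)
st=get_state();p=get_image("wrist"); print("blue",onz(p,(305.5,137),.010,st))
m=masks_of(p,"white"); print(len(m))
print(rest((-37.5,38,125)),rest((12,0,220)))
E
```

```text
grasp now [0.4996 0.03   0.3407] jaw 85.0 -> shift [ 0.0579 -0.3322  0.2208] turn 0.358 q7 1.38
blue [0.42720133 0.01759065 0.01      ]
1
[0.56680808 0.09148893 0.125     ] [0.61127189 0.04770285 0.22      ]
```

Emit:
arm_command([
  [[-1, 0.008, -0.045, 0.02, 0.05], [-1, 0.016, -0.09, 0.05, 0.1], [-1, 0.024, -0.14, 0.08, 0.16], [-1, 0.032, -0.19, 0.11, 0.22], [-1, 0.04, -0.235, 0.14, 0.28], [-1, 0.048, -0.28, 0.17, 0.34], [-1, 0.055, -0.315, 0.195, 0.358], [-1, 0.058, -0.332, 0.205, 0.358], [-1, 0.058, -0.332, 0.205, 0.358]],
])

```text
time: 5.48
position: [0.4129, -0.2962, 0.2995]
tool_rot: [-0.695, -3.063, -0.001]
ft_force: [-0.7, 0.8, 0.4]
grip_width: 1.001
```

```bash
python3 - <<'E'
from h import *
st=get_state(); p=get_image("wrist"); save(p,"w2.png")
rect(p,"white",.026,st); go((0.413,-0.296,0.0255),64.5,st)
E
```

```text
white 0.56 [ 427.7 -301.3] [ 51.2 100.4] long-axis 155.1
grasp now [ 0.4129 -0.2962  0.1355] jaw 64.4 -> shift [-1.0e-04  2.0e-04  1.1e-01] turn -0.001 q7 1.66
```

View pics/w2.png

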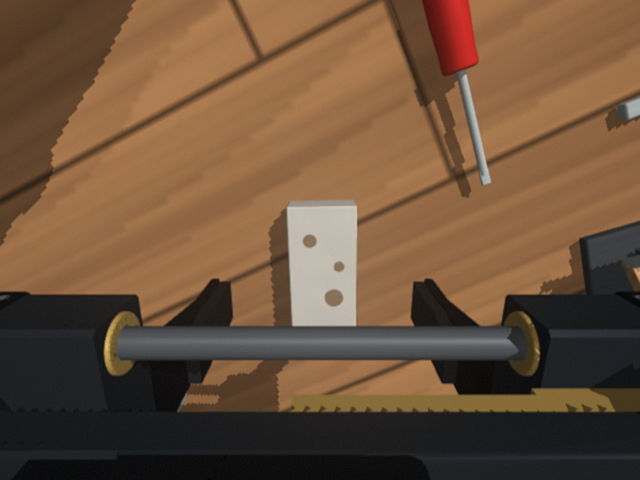

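The white block sits centred between the jaws (u≈322), with its near top edge at v≈206.

```bash
python3 - <<'E'
from h import *
st=get_state(); p=get_image("wrist")
Rt=R.from_rotvec(st["tool_rot"]).as_matrix()
print(np.round(Rt.T@(onz(p,(322,206),.026,st)-(np.array(st["position"]))),4))
E
```

```text
[0.0283 0.0014 0.2747]
```

Emit:
arm_command([
  [[-1, -0.002, 0.001, 0.04, 0], [-1, -0.002, 0.001, 0.08, 0], [-1, -0.002, 0.001, 0.105, 0], [-1, -0.002, 0.001, 0.11, 0], [-1, -0.002, 0.001, 0.11, 0], [1, -0.002, 0.001, 0.11, 0], [1, -0.002, 0.001, 0.11, 0], [1, -0.002, 0.001, 0.11, 0], [1, -0.002, 0.001, 0.11, 0], [1, -0.002, 0.001, 0.11, 0]],
], grip_force=25)

```text
time: 6.88
position: [0.4152, -0.2959, 0.1899]
tool_rot: [-0.693, -3.064, 0.0]
ft_force: [-0.4, -1.0, 1.8]
grip_width: 0.569
```

```bash
python3 - <<'E'
from h import *
go(rest((-130,38,150)),83)
E
```

```text
grasp now [ 0.4152 -0.2959  0.0259] jaw 64.5 -> shift [ 0.1176  0.3856 -0.1242] turn -0.323 q7 1.6
```

Emit:
arm_command([
  [[1, 0, 0, -0.03, 0], [1, 0, 0, -0.06, 0], [1, 0.01, 0.04, -0.1, -0.04], [1, 0.025, 0.085, -0.124, -0.08], [1, 0.04, 0.13, -0.124, -0.12], [1, 0.055, 0.18, -0.124, -0.17], [1, 0.07, 0.23, -0.124, -0.22], [1, 0.085, 0.28, -0.124, -0.27], [1, 0.1, 0.33, -0.124, -0.323], [1, 0.112, 0.37, -0.124, -0.323], [1, 0.1176, 0.3856, -0.124, -0.323], [1, 0.1176, 0.3856, -0.124, -0.323]],
])

```text
time: 8.38
position: [0.4745, 0.1043, 0.3132]
tool_rot: [-0.186, -3.135, -0.001]
ft_force: [-0.7, -0.7, -2.2]
grip_width: 0.568
```

```bash
python3 - <<'E'
from h import *
st=get_state(); p=get_image("wrist"); save(p,"w3.png"); go(rest((-37.5,38,150)),83,st)
print(np.round(st["ft_force"],1))
# predicted rest features for check
q=np.load("rest.npy"); q[2]=-.123
def sl(P):
    Rs=R.from_euler("y",-30,degrees=True).as_matrix(); return rest((Rs@(np.array(P,float))+[q[3]*1000,0,q[4]*1000]))
for P in [(0,155,13),(0,-165,13),(0,155,22),(102.5,155,22),(50,155,22)]: print(P,np.round(proj(p,sl(P),st)[0],1))
E
```

```text
grasp now [0.4745 0.1043 0.1492] jaw 83.2 -> shift [-0.0932 -0.0018 -0.0009] turn 0.004 q7 1.13
[-0.7 -0.7 -2.2]
(0, 155, 13) [476.8 337.7]
(0, -165, 13) [ 40.  336.1]
(0, 155, 22) [482.1 338.1]
(102.5, 155, 22) [497.7 502.6]
(50, 155, 22) [489.3 414.4]
```

View pics/w3.png

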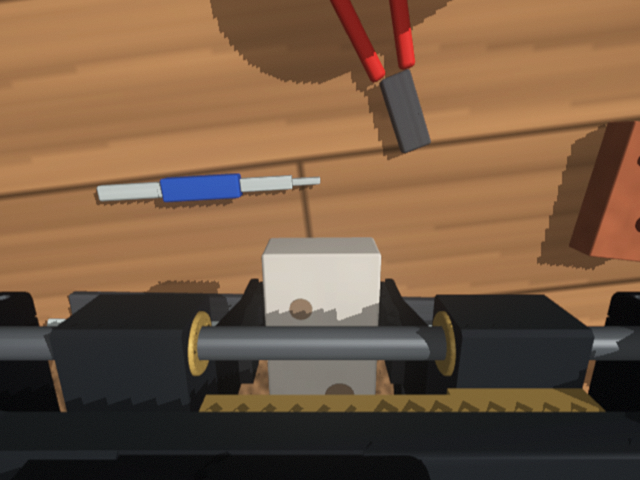

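Emit:
arm_command([
  [[1, -0.03, -0.001, 0, 0.004], [1, -0.06, -0.002, 0, 0.004], [1, -0.085, -0.002, 0, 0.004], [1, -0.093, -0.002, 0, 0.004], [1, -0.093, -0.002, 0.01, 0.004], [1, -0.093, -0.002, 0.02, 0.004], [1, -0.093, -0.002, 0.025, 0.004], [1, -0.093, -0.002, 0.03, 0.004], [1, -0.093, -0.002, 0.035, 0.004], [1, -0.093, -0.002, 0.035, 0.004]],
], grip_force=15)

```text
time: 9.68
position: [0.5666, 0.0886, 0.2781]
tool_rot: [-0.199, -3.133, 0.002]
ft_force: [-3.1, -0.4, -0.2]
grip_width: 0.573
```

Emit:
arm_command([
  [[1, 0, 0, 0.003, 0], [1, 0, 0, 0.006, 0], [1, 0, 0, 0.009, 0], [1, 0, 0, 0.012, 0], [1, 0, 0, 0.015, 0], [1, 0, 0, 0.015, 0]],
])

```text
time: 10.42
position: [0.5672, 0.0891, 0.2636]
tool_rot: [0.198, 3.135, -0.001]
ft_force: [-2.9, -0.9, -0.6]
grip_width: 0.578
```

Emit:
arm_command([
  [[1, 0, 0, 0.003, 0], [1, 0, 0, 0.006, 0], [1, 0, 0, 0.009, 0], [1, 0, 0, 0.011, 0], [1, 0, 0, 0.013, 0], [1, 0, 0, 0.013, 0]],
])

```text
time: 11.18
position: [0.5692, 0.0872, 0.2526]
tool_rot: [0.203, 3.128, -0.003]
ft_force: [-0.9, -7.1, 3.5]
grip_width: 0.569
```

```bash
python3 - <<'E'
from h import *
st=get_state(); p=get_image("wrist"); save(p,"w4.png"); go(rest((-37.5,38,84)),83,st)
E
```

```text
grasp now [0.5692 0.0872 0.0886] jaw 82.6 -> shift [0.003  0.004  0.0046] turn -0.007 q7 1.03
```

View pics/w4.png

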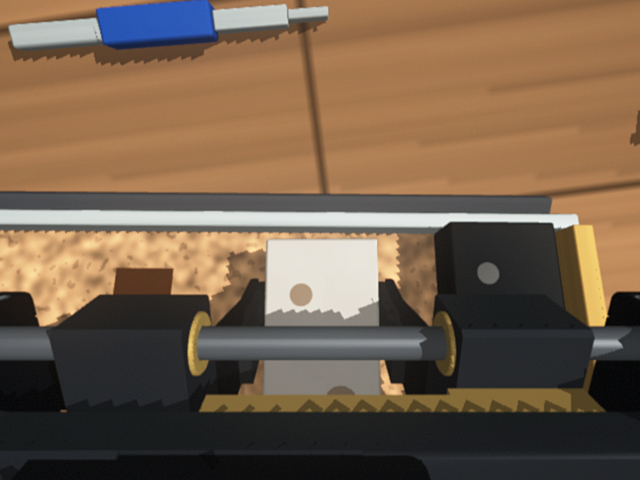

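```bash
cat >> h.py <<'E'
def tosl(X):
    q=np.load("rest.npy"); Rs=R.from_euler("y",-30,degrees=True).as_matrix()
    r=R.from_euler("z",.123).as_matrix()@(np.array(X)-[q[0],q[1],0]); return np.round(Rs.T@(r-[q[3],0,q[4]])*1000,1)
def onpl(p,uv,h,st=None):
    q=np.load("rest.npy"); Rs=R.from_euler("z",-.123).as_matrix()@R.from_euler("y",-30,degrees=True).as_matrix()
    so=rest((q[3]*1000,0,q[4]*1000)); c,d=ray(p,uv,st); n=Rs[:,2]; return tosl(c+d*(n@(so+n*h/1000-c))/(n@d))
E
python3 - <<'E'
from h import *
st=get_state(); p=get_image("wrist"); print(np.round(st["position"],4),np.round(st["ft_force"],1),np.round(st["torque"],2),np.round(st["joint_positions"],2))
f=K(p)[0]; c,d=ray(p,(323,239.5),st); print("white near top by size",tosl(c+d*f*.05/110))
for n,uv,h in [("white",(268,240),26),("white",(378,239),26),("black",(448,223),26),("black",(553,223),26),("ledge in",(10,232),13),("ledge in",(430,229),13),("ledge out",(10,210),13),("ledge out",(578,216),13),("stop",(557,227),22),("tip +y finger",(418,383),8),]: print(n,onpl(p,uv,h,st))
c,d=ray(p,(418,383),st); print("finger at n=30",onpl(p,(418,383),30,st))
E
```

```text
[0.5692 0.0872 0.2524] [ 0.8 -6.9  3.7] [-0.46 -0.33 -0.29] [ 0.41  0.37 -0.72  1.79  0.28  1.07  1.03]
white near top by size [ 8.3 36.  27.6]
white [ 8.  10.7 26. ]
white [ 7.8 61.2 26. ]
black [ 0.4 93.9 26. ]
black [  0.7 142.4  26. ]
ledge in [ 1.000e-01 -1.204e+02  1.300e+01]
ledge in [-0.2 89.3 13. ]
ledge out [ -11.4 -122.5   13. ]
ledge out [ -6.4 163.8  13. ]
stop [  1.6 146.6  22. ]
tip +y finger [72.7 79.9  8. ]
finger at n=30 [69.5 74.6 30. ]
```

Emit:
arm_command([
  [[1, 0.002, 0, 0.001, 0], [1, 0.004, 0, 0.0015, 0], [1, 0.005, 0, 0.002, 0], [1, 0.005, 0, 0.002, 0]],
])

```text
time: 11.78
position: [0.5626, 0.0904, 0.2489]
tool_rot: [0.196, 3.133, 0.001]
ft_force: [1.5, -0.7, -1.7]
grip_width: 0.574
```

```bash
cat > chk.py <<'E'
from h import *
import sys
st=get_state(); p=get_image("wrist"); print(np.round(st["position"],4),np.round(st["ft_force"],1),np.round(st["torque"],2),st["grip_width"])
g=cv2.cvtColor(p["img"],cv2.COLOR_RGB2GRAY)
for l in sys.argv[1:]:
    for r in masks_of(p,l)[:1]:
        m=r["region"]; print(l,round(r["score"],2),np.round(r["box"]))
        b=r["box"]
        for u in np.linspace(b[0]+8,b[2]-8,4).astype(int):
            v=np.flatnonzero(m[:,u]); 
            if len(v): print("  top face near edge",u,v[0],onpl(p,(u,v[0]),26,st))
        for v in np.linspace(b[1]+8,min(b[3],315)-4,3).astype(int):
            u=np.flatnonzero(m[v])
            if len(u): print("  sides row",v,onpl(p,(u[0],v),26,st),onpl(p,(u[-1],v),26,st))
E
python3 chk.py white
```

```text
[0.5626 0.0904 0.2489] [ 1.5 -0.7 -1.7] [-0.18 -0.4  -0.01] 0.5744457782560064
white 0.92 [265. 241. 379. 395.]
  top face near edge 272 238 [-1.5 15.  26. ]
  top face near edge 305 238 [-1.5 30.3 26. ]
  top face near edge 338 238 [-1.5 45.5 26. ]
  top face near edge 371 238 [-1.4 60.8 26. ]
  sides row 249 [ 3.7 12.4 26. ] [ 3.8 62.9 26. ]
  sides row 280 [17.9 12.5 26. ] [18.  62.8 26. ]
  sides row 311 [31.6 12.9 26. ] [31.7 62.8 26. ]
```

Emit:
arm_command([
  [[1, 0, 0, 0.0015, 0], [1, 0, 0, 0.003, 0], [1, 0, 0, 0.003, 0]],
], grip_force=8)

```text
time: 12.25
position: [0.5629, 0.0906, 0.2467]
tool_rot: [0.197, 3.133, 0.001]
ft_force: [1.8, -0.5, 5.5]
grip_width: 0.575
```

```bash
python3 chk.py white
```

```text
[0.5629 0.0906 0.2467] [ 1.8 -0.5  5.5] [-0.04 -0.76 -0.04] 0.5754629967441879
white 0.93 [260. 238. 383. 395.]
  top face near edge 268 240 [-0.8 13.8 26. ]
  top face near edge 304 238 [-1.7 30.2 26. ]
  top face near edge 339 238 [-1.7 46.2 26. ]
  top face near edge 375 239 [-1.1 62.6 26. ]
  sides row 246 [ 2.  13.9 26. ] [ 2.1 63.4 26. ]
  sides row 278 [16.5 13.5 26. ] [16.7 63.3 26. ]
  sides row 311 [31.  13.5 26. ] [31.1 62.8 26. ]
```

Emit:
arm_command([
  [[-0.22, 0, 0, 0, 0], [-0.3, 0, 0, -0.001, 0], [-0.42, 0, 0, -0.002, 0], [-0.42, 0, 0, -0.004, 0], [-0.42, 0.01, 0, -0.006, 0], [-0.42, 0.04, 0, -0.01, 0], [-0.42, 0.075, 0, -0.03, 0], [-0.6, 0.09, 0, -0.08, 0], [-0.6, 0.09, 0, -0.13, 0], [-1, 0.09, 0, -0.13, 0]],
])

```text
time: 13.6
position: [0.4733, 0.1026, 0.3797]
tool_rot: [0.197, 3.127, -0.001]
ft_force: [0.7, -0.6, -0.5]
grip_width: 0.848
```

```bash
python3 chk.py white charcoal; python3 - <<'E'
from h import *
go((.447,.347,.12),76)
p=get_image("top"); rect(p,"red",.026)
E
```

```text
[0.4733 0.1026 0.3797] [ 0.7 -0.6 -0.5] [ 0.1  -0.1   0.03] 0.8479316088240654
white 0.79 [291. 292. 353. 395.]
  top face near edge 298 292 [-2.  18.1 26. ]
  top face near edge 313 293 [-1.1 31.2 26. ]
  top face near edge 329 292 [-1.9 45.1 26. ]
  top face near edge 344 292 [-1.9 58.2 26. ]
  sides row 300 [ 4.9 14.7 26. ] [ 5.  63.3 26. ]
  sides row 305 [ 9.2 14.8 26. ] [ 9.3 63.3 26. ]
  sides row 311 [14.3 14.8 26. ] [14.4 63.2 26. ]
charcoal 0.75 [380. 295. 442. 397.]
  top face near edge 387 293 [-0.9 95.7 26. ]
  top face near edge 403 360 [ 54.9 106.8  26. ]
  top face near edge 418 369 [ 62.1 118.9  26. ]
  top face near edge 434 293 [ -0.8 136.7  26. ]
  sides row 303 [ 7.7 91.  26. ] [  7.8 143.   26. ]
  sides row 307 [11.1 90.9 26. ] [ 11.1 103.9  26. ]
  sides row 311 [14.5 90.8 26. ] [ 14.5 103.7  26. ]
grasp now [0.4721 0.1015 0.2109] jaw 82.8 -> shift [0.0556 0.2405 0.0908] turn 0.119 q7 1.18
red 0.63 [466.7 338.9] [ 57.8 101.9] long-axis 166.0
```

Emit:
arm_command([
  [[-1, 0.01, 0.04, 0, 0.02], [-1, 0.02, 0.085, 0, 0.04], [-1, 0.03, 0.13, 0.01, 0.06], [-1, 0.04, 0.175, 0.03, 0.09], [-1, 0.05, 0.215, 0.06, 0.12], [-1, 0.0556, 0.24, 0.08, 0.12], [-1, 0.0556, 0.24, 0.08, 0.12], [-1, 0.0556, 0.24, 0.08, 0.12]],
])

```text
time: 14.85
position: [0.448, 0.3459, 0.2953]
tool_rot: [-0.386, -3.117, 0.002]
ft_force: [-0.2, -0.6, -0.4]
grip_width: 1.001
```

```bash
python3 - <<'E'
from h import *
st=get_state(); p=get_image("wrist"); rect(p,"red",.026,st)
Rt=R.from_rotvec(st["tool_rot"]).as_matrix()
m=masks_of(p,"red")[0]; b=m["box"]; print(b)
T=lambda uv: np.round(Rt.T@(onz(p,uv,.026,st)-np.array(st["position"])),4)
M=m["region"]
for u in np.linspace(b[0]+8,b[2]-8,4).astype(int): v=np.flatnonzero(M[:,u]); print(u,v[0],T((u,v[0])))
for v in [230,260,290]: u=np.flatnonzero(M[v]); print(v,T((u[0],v)),T((u[-1],v)))
print(st["position"]); save(p,"w5.png")
E
```

```text
red 0.71 [463.2 345.2] [50.2 97.4] long-axis 167.3
[288.6, 202.7, 359.6, 327.6]
296 201 [ 0.0326 -0.0163  0.2694]
314 201 [ 0.0326 -0.0039  0.2694]
333 200 [0.0333 0.0091 0.2693]
351 200 [0.0333 0.0215 0.2693]
230 [ 0.012  -0.0223  0.2694] [0.012  0.0276 0.2693]
260 [-0.0104 -0.0214  0.2694] [-0.0104  0.0282  0.2693]
290 [-0.0339 -0.0205  0.2693] [-0.0338  0.0282  0.2693]
[0.44803213 0.34590122 0.29533675]
```

Emit:
arm_command([
  [[-1, 0, 0.003, 0.04, -0.02], [-1, 0, 0.003, 0.08, -0.02], [-1, 0, 0.003, 0.1, -0.02], [-1, 0, 0.003, 0.106, -0.02], [-1, 0, 0.003, 0.106, -0.02], [1, 0, 0.003, 0.106, -0.02], [1, 0, 0.003, 0.106, -0.02], [1, 0, 0.003, 0.106, -0.02], [1, 0, 0.003, 0.106, -0.02], [1, 0, 0.003, 0.106, -0.02]],
], grip_force=25)

```text
time: 16.25
position: [0.4485, 0.3494, 0.1898]
tool_rot: [-0.354, -3.121, 0.001]
ft_force: [-1.5, -0.9, 2.2]
grip_width: 0.57
```

```bash
python3 - <<'E'
from h import *
go(rest((-130,-40,150)),83)
E
```

```text
grasp now [0.4485 0.3494 0.0258] jaw 77.1 -> shift [-0.0891 -0.312  -0.1239] turn -0.104 q7 0.3
```

Emit:
arm_command([
  [[1, 0, 0, -0.04, 0], [1, 0, 0, -0.08, 0], [1, -0.01, -0.035, -0.12, -0.02], [1, -0.022, -0.08, -0.124, -0.04], [1, -0.034, -0.12, -0.124, -0.06], [1, -0.046, -0.16, -0.124, -0.08], [1, -0.058, -0.205, -0.124, -0.1], [1, -0.07, -0.25, -0.124, -0.1], [1, -0.083, -0.29, -0.124, -0.1], [1, -0.089, -0.312, -0.124, -0.1], [1, -0.089, -0.312, -0.124, -0.1]],
])

```text
time: 17.62
position: [0.4652, 0.0238, 0.3133]
tool_rot: [-0.203, -3.134, 0.001]
ft_force: [0.2, 1.0, -1.2]
grip_width: 0.573
```

```bash
python3 - <<'E'
from h import *
st=get_state(); p=get_image("wrist"); save(p,"w6.png"); go(rest((-39,-40,150)),83,st)
a=cv2.imread("pics/w3.png"); b=cv2.imread("pics/w6.png")
for im in (a,b): print(im[225:275:2,345].tolist())
E
```

```text
grasp now [0.4652 0.0238 0.1493] jaw 82.6 -> shift [-0.091   0.0023 -0.0007] turn -0.007 q7 1.32
[[84, 123, 168], [82, 123, 168], [83, 122, 167], [83, 121, 165], [83, 122, 165], [84, 123, 167], [108, 132, 158], [135, 144, 149], [134, 143, 151], [137, 144, 153], [134, 142, 151], [135, 145, 151], [137, 146, 153], [135, 146, 152], [162, 174, 180], [203, 215, 221], [198, 211, 215], [197, 208, 216], [197, 209, 216], [198, 210, 217], [197, 209, 216], [199, 210, 217], [200, 211, 218], [200, 211, 217], [198, 211, 217]]
[[85, 125, 171], [84, 125, 174], [85, 126, 175], [85, 125, 175], [86, 127, 175], [87, 128, 177], [84, 126, 176], [85, 126, 177], [79, 118, 167], [52, 77, 132], [53, 78, 133], [51, 74, 130], [52, 74, 130], [51, 72, 126], [51, 73, 126], [51, 74, 128], [51, 74, 129], [68, 101, 175], [72, 107, 185], [72, 106, 183], [71, 105, 182], [73, 106, 184], [71, 106, 183], [71, 106, 184], [71, 105, 183]]
```

Emit:
arm_command([
  [[1, -0.03, 0.001, 0, -0.007], [1, -0.06, 0.002, 0, -0.007], [1, -0.083, 0.002, 0, -0.007], [1, -0.09, 0.002, 0.005, -0.007], [1, -0.09, 0.002, 0.015, -0.007], [1, -0.09, 0.002, 0.025, -0.007], [1, -0.09, 0.002, 0.03, -0.007], [1, -0.09, 0.002, 0.035, -0.007], [1, -0.09, 0.002, 0.04, -0.007], [1, -0.09, 0.002, 0.045, -0.007], [1, -0.09, 0.002, 0.05, -0.007], [1, -0.09, 0.002, 0.05, -0.007]],
], grip_force=15)

```text
time: 19.18
position: [0.5549, 0.016, 0.2634]
tool_rot: [-0.187, -3.136, 0.0]
ft_force: [-1.7, -0.7, -1.0]
grip_width: 0.572
```

Emit:
arm_command([
  [[1, 0, 0, 0.003, 0], [1, 0.0005, 0, 0.006, 0], [1, 0.001, 0, 0.009, 0], [1, 0.001, 0, 0.012, 0], [1, 0.001, 0, 0.012, 0]],
])

```text
time: 19.8
position: [0.554, 0.0165, 0.2516]
tool_rot: [0.186, 3.136, 0.0]
ft_force: [0.6, -0.3, 0.2]
grip_width: 0.574
```

```bash
python3 chk.py red white
```

```text
[0.554  0.0165 0.2516] [ 0.6 -0.3  0.2] [ 0.01 -0.2  -0.01] 0.5735220498830464
red 0.93 [263. 248. 381. 393.]
  top face near edge 270 244 [  2.5 -60.8  26. ]
  top face near edge 304 244 [  2.5 -44.9  26. ]
  top face near edge 338 244 [  2.4 -29.1  26. ]
  top face near edge 372 244 [  2.3 -13.2  26. ]
  sides row 255 [  7.8 -62.5  26. ] [  7.6 -11.5  26. ]
  sides row 283 [ 20.7 -62.4  26. ] [ 20.5 -11.   26. ]
  sides row 311 [ 33.3 -61.5  26. ] [ 33.1 -11.8  26. ]
white 0.98 [415. 236. 535. 324.]
  top face near edge 423 241 [ 0.8 10.7 26. ]
  top face near edge 457 237 [-1.2 26.8 26. ]
  top face near edge 492 237 [-1.2 43.2 26. ]
  top face near edge 526 238 [-0.8 59.2 26. ]
  sides row 244 [ 2.3  9.2 26. ] [ 2.  61.1 26. ]
  sides row 277 [17.7  6.9 26. ] [17.5 61.  26. ]
  sides row 311 [33.   6.5 26. ] [33.  12.8 26. ]
```

Emit:
arm_command([
  [[1, 0.0015, 0, 0.0015, 0], [1, 0.003, 0, 0.003, 0], [1, 0.0035, 0, 0.0045, 0], [1, 0.0035, 0, 0.006, 0], [1, 0.0035, 0, 0.006, 0]],
], grip_force=8)

```text
time: 20.58
position: [0.5508, 0.0168, 0.2461]
tool_rot: [0.187, 3.135, 0.0]
ft_force: [1.2, -0.3, 2.4]
grip_width: 0.57
```

```bash
python3 chk.py red
```

```text
[0.5508 0.0168 0.2461] [ 1.2 -0.3  2.4] [ 0.16 -0.42 -0.08] 0.5699714945468048
red 0.81 [263. 247. 382. 396.]
  top face near edge 270 244 [ -2.2 -60.4  26. ]
  top face near edge 305 245 [ -1.8 -44.4  26. ]
  top face near edge 339 245 [ -1.8 -28.8  26. ]
  top face near edge 373 244 [ -2.3 -13.3  26. ]
  sides row 255 [  3. -62.  26.] [  2.8 -11.6  26. ]
  sides row 283 [ 15.7 -62.   26. ] [ 15.5 -12.   26. ]
  sides row 311 [ 28.  -61.5  26. ] [ 27.8 -11.9  26. ]
```

Emit:
arm_command([
  [[-0.22, 0, 0, 0, 0], [-0.3, 0, 0, -0.001, 0], [-0.38, 0, 0, -0.002, 0], [-0.38, 0, 0, -0.004, 0], [-0.38, 0.01, 0, -0.006, 0], [-0.38, 0.04, 0, -0.01, 0], [-0.38, 0.075, 0, -0.02, 0], [1, 0.075, -0.03, -0.03, 0], [1, 0.075, -0.055, -0.03, 0], [1, 0.075, -0.055, -0.03, 0], [1, 0.075, -0.055, -0.03, 0]],
], grip_force=20)

```text
time: 22.05
position: [0.4692, -0.028, 0.2757]
tool_rot: [-0.186, -3.136, -0.0]
ft_force: [-0.5, -0.5, -0.2]
grip_width: 0.319
```

```bash
python3 chk.py red white charcoal|grep -v row; python3 - <<'E'
from h import *
go(rest((-41,-93,82)),83)
E
```

```text
[ 0.4692 -0.028   0.2757] [-0.5 -0.5 -0.2] [ 0.13 -0.09 -0.  ] 0.31935399586816743
red 0.5 [367. 387. 373. 394.]
  top face near edge 371 384 [ 16.1 -62.1  26. ]
  top face near edge 368 385 [ 16.6 -63.9  26. ]
white 0.69 [533. 360. 584. 410.]
  top face near edge 540 360 [ 2.4 38.2 26. ]
  top face near edge 552 360 [ 2.4 45.3 26. ]
  top face near edge 564 361 [ 2.9 52.3 26. ]
  top face near edge 576 360 [ 2.3 59.5 26. ]
grasp now [ 0.4695 -0.0279  0.1116] jaw 83.3 -> shift [-0.0784 -0.0011  0.0296] turn 0.005 q7 1.39
```

Emit:
arm_command([
  [[1, -0.025, -0.001, 0, 0.005], [1, -0.05, -0.001, 0, 0.005], [1, -0.072, -0.001, 0.005, 0.005], [1, -0.078, -0.001, 0.02, 0.005], [1, -0.078, -0.001, 0.029, 0.005], [1, -0.078, -0.001, 0.029, 0.005]],
])

```text
time: 23.0
position: [0.5455, -0.0388, 0.2454]
tool_rot: [-0.193, -3.132, -0.0]
ft_force: [0.3, -0.2, 0.6]
grip_width: 0.003
```

```bash
python3 chk.py red white charcoal; python3 - <<'E'
from h import *
go(rest((-41,-93,82)),83)
E
```

```text
[ 0.5455 -0.0388  0.2454] [ 0.3 -0.2  0.6] [ 0.13 -0.16 -0.03] 0.00329032479174396
red 0.56 [381. 243. 515. 412.]
  top face near edge 388 245 [ -1.2 -62.4  26. ]
  top face near edge 428 241 [ -3.  -44.1  26. ]
  top face near edge 467 242 [ -2.6 -26.4  26. ]
  top face near edge 507 360 [ 48.7 -14.2  26. ]
  sides row 251 [  1.6 -64.8  26. ] [  1.6 -13.2  26. ]
  sides row 281 [ 15.2 -65.8  26. ] [ 15.2 -12.9  26. ]
  sides row 311 [ 28.3 -31.9  26. ] [ 28.3 -13.1  26. ]
white 0.96 [523. 244. 639. 411.]
  top face near edge 531 252 [ 2.1  2.2 26. ]
  top face near edge 564 244 [-1.6 17.7 26. ]
  top face near edge 597 244 [-1.6 32.7 26. ]
  top face near edge 631 245 [-1.1 48.  26. ]
  sides row 252 [ 2.1  1.7 26. ] [ 2.1 51.  26. ]
  sides row 281 [15.2 -1.8 26. ] [15.3 48.3 26. ]
  sides row 311 [28.3 -1.8 26. ] [28.3 31.7 26. ]
grasp now [ 0.5466 -0.0391  0.0832] jaw 82.9 -> shift [-0.0005  0.0011  0.0012] turn -0.002 q7 1.26
```

Emit:
arm_command([
  [[1, 0, 0.006, 0, 0], [1, 0, 0.012, 0, 0], [1, 0, 0.018, 0, 0], [1, 0, 0.024, 0, 0], [1, 0, 0.03, 0, 0], [1, 0, 0.035, 0, 0], [1, 0, 0.04, 0, 0], [1, 0, 0.045, 0, 0], [1, 0, 0.05, 0, 0], [1, 0, 0.055, 0, 0], [1, 0, 0.055, 0, 0]],
])

```text
time: 24.58
position: [0.5517, 0.0147, 0.2451]
tool_rot: [-0.195, -3.129, 0.004]
ft_force: [-6.1, -3.4, -1.5]
grip_width: 0.004
```

```bash
python3 chk.py red white charcoal; python3 - <<'E'
from h import *
save(get_image("wrist"),"w7.png")
E
```

```text
[0.5517 0.0147 0.2451] [-6.1 -3.4 -1.5] [-0.31  0.43 -0.17] 0.003938643292340803
red 0.64 [340. 249. 454. 297.]
  top face near edge 347 246 [ -1.7 -27.6  26. ]
  top face near edge 380 246 [ -1.7 -12.6  26. ]
  top face near edge 413 245 [-2.1  2.5 26. ]
  top face near edge 446 247 [-1.2 17.4 26. ]
  sides row 256 [  3.  -30.8  26. ] [ 3.  18.9 26. ]
  sides row 274 [ 11.1 -30.9  26. ] [11.2 18.2 26. ]
  sides row 293 [ 19.6 -29.2  26. ] [19.6 18.4 26. ]
white 0.58 [451. 247. 582. 410.]
  top face near edge 459 247 [-1.2 23.3 26. ]
  top face near edge 497 247 [-1.2 40.6 26. ]
  top face near edge 535 247 [-1.2 57.8 26. ]
  top face near edge 573 361 [48.2 67.  26. ]
  sides row 254 [ 2.1 19.  26. ] [ 2.1 66.8 26. ]
  sides row 282 [14.7 18.8 26. ] [14.8 67.1 26. ]
  sides row 311 [27.4 22.1 26. ] [27.4 66.9 26. ]
charcoal 0.75 [577. 250. 637. 368.]
  top face near edge 584 256 [ 3.  79.3 26. ]
  top face near edge 599 252 [ 1.2 86.4 26. ]
  top face near edge 614 248 [-0.7 93.5 26. ]
  top face near edge 629 248 [ -0.7 100.3  26. ]
  sides row 257 [ 3.5 77.4 26. ] [  3.5 103.9  26. ]
  sides row 284 [15.7 75.4 26. ] [ 15.7 101.4  26. ]
  sides row 311 [27.4 75.6 26. ] [27.4 85.1 26. ]
```

View pics/w7.png

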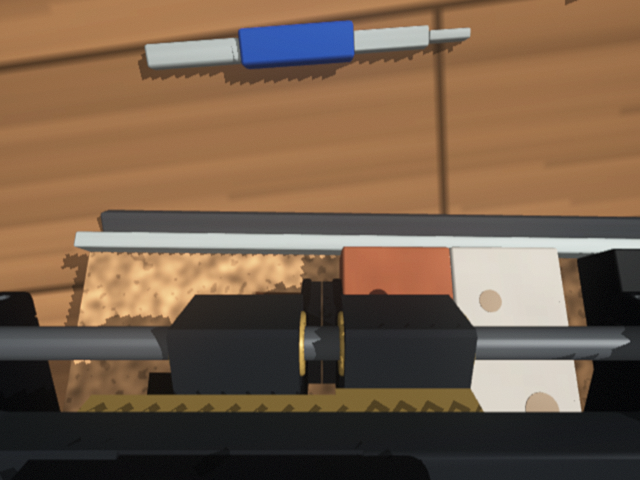

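Emit:
arm_command([
  [[1, 0.002, 0.005, 0, 0], [1, 0.002, 0.01, 0, 0], [1, 0.002, 0.015, 0, 0], [1, 0.002, 0.02, 0, 0], [1, 0.002, 0.025, 0, 0], [1, 0.002, 0.029, 0, 0], [1, 0.002, 0.032, 0, 0], [1, 0.002, 0.032, 0, 0]],
])

```text
time: 25.82
position: [0.5552, 0.0475, 0.2464]
tool_rot: [-0.194, -3.134, 0.001]
ft_force: [-4.5, -3.3, -1.6]
grip_width: 0.005
```

```bash
python3 chk.py red white; python3 - <<'E'
from h import *
go(rest((-41,-93,82)),83)
E
```

```text
[0.5552 0.0475 0.2464] [-4.5 -3.3 -1.6] [-0.56  0.29 -0.14] 0.005137702948904899
red 0.66 [339. 247. 453. 295.]
  top face near edge 346 245 [-1.6  5.3 26. ]
  top face near edge 379 245 [-1.6 20.5 26. ]
  top face near edge 412 246 [-1.1 35.5 26. ]
  top face near edge 444 246 [-1.1 50.2 26. ]
  sides row 255 [ 3.1  3.  26. ] [ 3.1 51.7 26. ]
  sides row 273 [11.3  2.4 26. ] [11.4 51.5 26. ]
  sides row 291 [19.4  3.7 26. ] [19.4 51.2 26. ]
white 0.6 [447. 244. 579. 409.]
  top face near edge 454 246 [-1.1 54.8 26. ]
  top face near edge 493 246 [-1.1 72.6 26. ]
  top face near edge 532 247 [-0.6 90.4 26. ]
  top face near edge 571 362 [ 49.5 100.2  26. ]
  sides row 252 [ 1.7 52.2 26. ] [  1.7 100.5  26. ]
  sides row 281 [15.  51.6 26. ] [ 15.  100.8  26. ]
  sides row 311 [28.2 55.8 26. ] [ 28.2 100.1  26. ]
grasp now [0.5552 0.0475 0.0824] jaw 82.9 -> shift [-0.0027 -0.0859  0.0005] turn -0.001 q7 1.08
```

Emit:
arm_command([
  [[1, 0.001, 0.0015, 0, 0], [1, 0.001, 0.003, 0, 0], [1, 0.001, 0.0045, 0, 0], [1, 0.001, 0.006, 0, 0], [1, 0.001, 0.006, 0, 0]],
])

```text
time: 26.6
position: [0.5554, 0.0513, 0.2464]
tool_rot: [-0.197, -3.135, 0.006]
ft_force: [-1.4, -8.1, -1.9]
grip_width: 0.008
```

```bash
python3 chk.py red white|grep -v face
```

```text
[0.5554 0.0513 0.2464] [-1.4 -8.1 -1.9] [-1.71  0.28 -0.03] 0.00755205875863612
red 0.64 [338. 246. 449. 294.]
  sides row 253 [ 2.1  5.8 26. ] [ 2.1 54.9 26. ]
  sides row 272 [10.8  6.1 26. ] [10.8 54.7 26. ]
  sides row 290 [18.9  6.9 26. ] [18.9 54.9 26. ]
white 0.77 [448. 244. 577. 413.]
  sides row 252 [ 1.7 55.  26. ] [  1.7 103.5  26. ]
  sides row 281 [14.9 54.8 26. ] [ 14.9 103.4  26. ]
  sides row 311 [28.1 59.  26. ] [ 28.1 103.6  26. ]
```

Emit:
arm_command([
  [[1, 0, 0.0015, 0, 0], [1, 0, 0.003, 0, 0], [1, 0, 0.003, 0, 0]],
])

```text
time: 27.12
position: [0.5556, 0.052, 0.2463]
tool_rot: [-0.2, -3.133, 0.012]
ft_force: [-3.8, -13.4, 1.0]
grip_width: 0.008
```

Emit:
arm_command([
  [[1, 0, -0.006, 0, 0], [1, 0, -0.014, 0, 0], [1, 0.01, -0.016, 0, 0], [1, 0.04, -0.016, -0.005, 0], [1, 0.08, -0.016, -0.02, 0], [1, 0.09, -0.016, -0.07, 0], [1, 0.09, -0.016, -0.13, 0], [1, 0.09, -0.016, -0.17, 0], [1, 0.09, -0.016, -0.17, 0]],
])

```text
time: 28.25
position: [0.4649, 0.0532, 0.42]
tool_rot: [0.192, 3.128, -0.002]
ft_force: [0.1, 0.1, -1.0]
grip_width: 0.006
```

```bash
python3 chk.py red white charcoal; python3 - <<'E'
from h import *
st=get_state();p=get_image("wrist"); save(p,"w8.png")
rect(p,"tweezers",.009,st); go((.427,.0176,.12),-5,st)
hsv=cv2.cvtColor(p["img"],cv2.COLOR_RGB2HSV); m=cv2.inRange(hsv,(108,150,60),(125,255,255)); m=max(cv2.findContours(m,0,2)[0],key=cv2.contourArea)
P=np.array([onz(p,q,.014,st)[:2] for q in m[:,0]],np.float32)*1000; print(cv2.minAreaRect(P))
E
```

```text
[0.4649 0.0532 0.42  ] [ 0.1  0.1 -1. ] [ 0.15 -0.2   0.02] 0.00553109856315401
red 0.6 [341. 281. 391. 295.]
  top face near edge 348 277 [-1.7 14.5 26. ]
  top face near edge 360 277 [-1.7 26.3 26. ]
  top face near edge 371 277 [-1.7 37.1 26. ]
  top face near edge 382 277 [-1.7 47.8 26. ]
  sides row 288 [ 9.1  8.5 26. ] [ 9.  55.2 26. ]
  sides row 289 [10.   9.5 26. ] [10.  55.2 26. ]
  sides row 290 [11.   9.5 26. ] [11.  55.1 26. ]
white 0.94 [390. 278. 438. 296.]
  top face near edge 398 278 [-0.7 63.4 26. ]
  top face near edge 408 278 [-0.7 73.2 26. ]
  top face near edge 419 278 [-0.7 84.  26. ]
  top face near edge 429 278 [-0.7 93.8 26. ]
  sides row 286 [ 7.1 56.3 26. ] [  7.1 104.9  26. ]
  sides row 289 [10.  57.1 26. ] [ 10.  104.7  26. ]
  sides row 292 [12.9 57.  26. ] [ 12.9 104.5  26. ]
charcoal 0.9 [442. 279. 502. 386.]
  top face near edge 450 277 [ -1.7 114.4  26. ]
  top face near edge 464 278 [ -0.7 128.   26. ]
  top face near edge 479 278 [ -0.7 142.7  26. ]
  top face near edge 494 302 [ 22.4 154.9  26. ]
  sides row 286 [  7.1 104.9  26. ] [  7.1 153.6  26. ]
  sides row 298 [ 18.6 114.7  26. ] [ 18.6 154.3  26. ]
  sides row 311 [ 31.  123.3  26. ] [ 31. 154.  26.]
tweezers 0.66 [427.1  22.8] [170.6  18.9] long-axis 86.2
grasp now [0.4638 0.052  0.2513] jaw 82.9 -> shift [ 0.032  -0.0386  0.1314] turn 1.535 q7 1.34
((426.54803466796875, 18.040199279785156), (58.74298858642578, 17.15557289123535), 86.45875549316406)
```

View pics/w8.png

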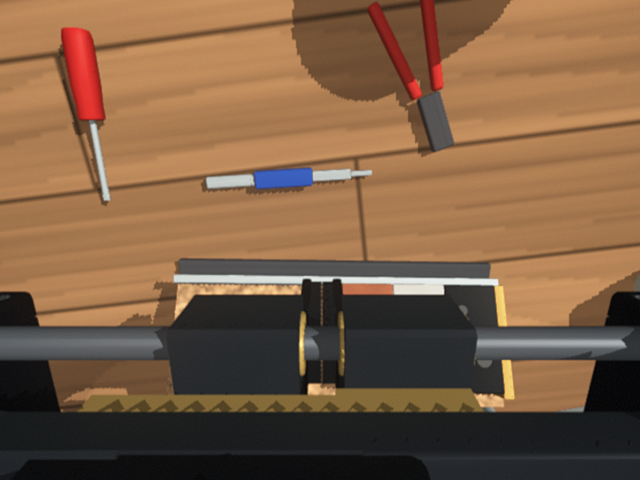

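Emit:
arm_command([
  [[-1, 0.01, -0.01, 0, 0.17], [-1, 0.02, -0.02, 0, 0.34], [-1, 0.03, -0.03, 0, 0.51], [-1, 0.0325, -0.0382, 0, 0.68], [-1, 0.0325, -0.0382, 0, 0.85], [-1, 0.0325, -0.0382, 0.02, 1.02], [-1, 0.0325, -0.0382, 0.04, 1.19], [-1, 0.0325, -0.0382, 0.07, 1.36], [-1, 0.0325, -0.0382, 0.1, 1.51], [-1, 0.0325, -0.0382, 0.13, 1.51], [-1, 0.0325, -0.0382, 0.15, 1.51], [-1, 0.0325, -0.0382, 0.15, 1.51]],
])

```text
time: 30.05
position: [0.4262, 0.0179, 0.2649]
tool_rot: [-2.286, -2.148, 0.003]
ft_force: [-0.3, 0.5, 0.9]
grip_width: 0.998
```

```bash
python3 - <<'E'
from h import *
st=get_state();p=get_image("wrist")
go((.4265,.018,.021),-3.6,st)
hsv=cv2.cvtColor(p["img"],cv2.COLOR_RGB2HSV); m=cv2.inRange(hsv,(108,150,60),(125,255,255)); m=max(cv2.findContours(m,0,2)[0],key=cv2.contourArea)
P=np.array([onz(p,q,.014,st)[:2] for q in m[:,0]],np.float32)*1000; print(cv2.minAreaRect(P),st["grip_width"])
E
```

```text
grasp now [0.4262 0.0179 0.1009] jaw -3.6 -> shift [-0.0001  0.0006  0.0799] turn 0.001 q7 -0.15
((426.9622802734375, 19.130802154541016), (60.18583297729492, 16.88456153869629), 86.47954559326172) 0.9978026307312066
```

Emit:
arm_command([
  [[-1, 0.001, 0, 0.03, 0], [-1, 0.001, 0, 0.06, 0], [-1, 0.001, 0, 0.076, 0], [-1, 0.001, 0, 0.08, 0], [1, 0.001, 0, 0.08, 0], [1, 0.001, 0, 0.08, 0], [1, 0.001, 0, 0.08, 0], [1, 0.001, 0, 0.08, 0], [1, 0.001, 0, 0.08, 0], [1, 0.001, 0, 0.08, 0], [1, 0.001, 0, 0.08, 0]],
], grip_force=30)

```text
time: 31.48
position: [0.4275, 0.0188, 0.1867]
tool_rot: [-2.29, -2.15, 0.0]
ft_force: [-0.5, 0.0, -0.0]
grip_width: 0.29
```

```bash
python3 - <<'E'
from h import *
q=rest((12,0,275)); go(q,-7)
E
```

```text
grasp now [0.4275 0.0188 0.0227] jaw -3.6 -> shift [ 0.0404  0.1816 -0.2523] turn 0.059 q7 -0.37
```

Emit:
arm_command([
  [[1, 0, 0, 0.001, 0], [1, 0, 0, 0.001, 0], [1, 0, 0, 0.001, 0]],
])

```text
time: 31.85
position: [0.4276, 0.0189, 0.186]
tool_rot: [2.29, 2.151, -0.001]
ft_force: [-2.3, 0.8, 4.8]
grip_width: 0.206
```

Emit:
arm_command([
  [[1, 0, 0, -0.02, 0], [1, 0, 0, -0.06, 0], [1, 0, 0, -0.11, 0], [1, 0, 0, -0.16, 0], [1, 0, 0, -0.21, 0], [1, 0, 0, -0.25, 0], [1, 0.01, 0.045, -0.252, 0.03], [1, 0.02, 0.09, -0.252, 0.059], [1, 0.03, 0.135, -0.252, 0.059], [1, 0.038, 0.17, -0.252, 0.059], [1, 0.0404, 0.1816, -0.252, 0.059], [1, 0.0404, 0.1816, -0.252, 0.059]],
])

```text
time: 33.35
position: [0.6112, 0.0481, 0.4373]
tool_rot: [-2.351, -2.082, 0.001]
ft_force: [-0.5, -0.2, -0.7]
grip_width: 0.205
```

```bash
python3 - <<'E'
from h import *
st=get_state(); p=get_image("wrist"); go(rest((12,0,242)),-7,st); print(np.round(st["ft_force"],1),st["grip_width"])
print("pred prong tops",[np.round(proj(p,rest((12+dx,y,240)),st)[0]).tolist() for y in(55,-55) for dx in(-14,14)])
t=get_image("top"); print("top pred prong",[np.round(proj(t,rest((12+dx,y,240)))[0]).tolist() for y in(55,-55) for dx in(-14,14)])
C=np.zeros((600,800,3),np.uint8); C[:480,:640]=p["img"][...,::-1]
cr=t["img"][165:270,205:385,::-1]; 
cv2.imwrite("pics/w9.png",np.vstack([cv2.resize(p["img"][60:420,:,::-1],(640,360)),cv2.resize(np.ascontiguousarray(t["img"][170:240,205:385,::-1]),(640,240),interpolation=2)]))
E
```

```text
grasp now [0.6112 0.0481 0.2733] jaw -6.9 -> shift [-0.0004  0.0002  0.0313] turn 0.001 q7 -0.53
[-0.5 -0.2 -0.7] 0.2054597287742968
pred prong tops [[295.0, 185.0], [353.0, 185.0], [298.0, 379.0], [348.0, 379.0]]
top pred prong [[265.0, 213.0], [267.0, 200.0], [319.0, 218.0], [320.0, 205.0]]
```

View pics/w9.png

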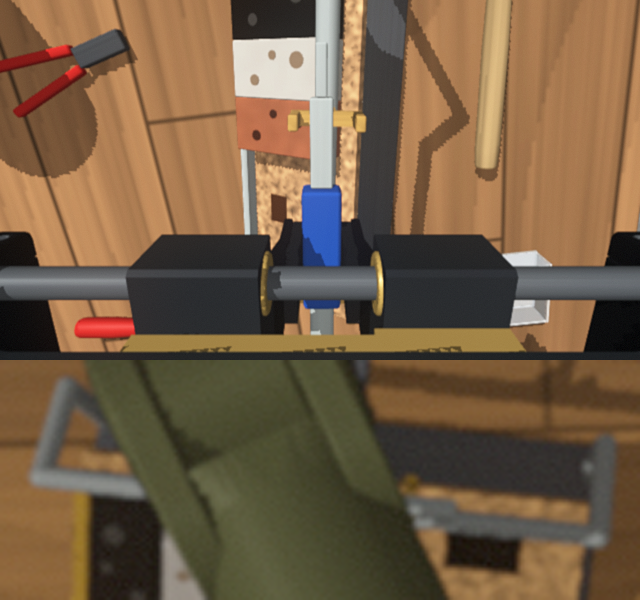

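The fork prongs appear at about (294,180) and (359,181) in the wrist picture, with the tweezers running between them. I'll shift 2 mm and lower.

Emit:
arm_command([
  [[1, 0, 0.002, 0, 0], [1, 0, 0.002, 0.008, 0], [1, 0, 0.002, 0.015, 0], [1, 0, 0.002, 0.021, 0], [1, 0, 0.002, 0.025, 0], [1, 0, 0.002, 0.028, 0], [1, 0, 0.002, 0.03, 0], [1, 0, 0.002, 0.0305, 0], [1, 0, 0.002, 0.0305, 0]],
])

```text
time: 34.58
position: [0.6133, 0.0475, 0.4073]
tool_rot: [2.353, 2.082, 0.0]
ft_force: [0.3, 0.7, -1.4]
grip_width: 0.2
```

Emit:
arm_command([
  [[1, 0, 0, 0.001, 0], [1, 0, 0, 0.002, 0], [1, 0, 0, 0.003, 0], [1, 0, 0, 0.003, 0]],
])

```text
time: 35.08
position: [0.6132, 0.0477, 0.4061]
tool_rot: [2.352, 2.081, 0.0]
ft_force: [-3.2, -0.9, 7.6]
grip_width: 0.199
```

```bash
python3 - <<'E'
from h import *
st=get_state(); print(np.round(st["ft_force"],1),np.round(st["torque"],2)); go(rest((12,0,242)),-7,st)
EOF
E
```

```text
[-3.2 -0.9  7.6] [-0.32  0.68  0.01]
grasp now [0.6132 0.0477 0.2421] jaw -7.0 -> shift [-0.0002 -0.0019  0.0001] turn 0.0 q7 -0.55Traceback (most recent call last):
  File "<stdin>", line 3, in <module>
NameError: name 'EOF' is not defined
```

Emit:
arm_command([
  [[1, 0, 0, -0.001, 0], [0.5, 0, 0, -0.001, 0], [0.4, 0, 0, -0.001, 0], [0.2, 0, 0, -0.001, 0], [0.2, 0, 0, -0.001, 0], [0.2, 0, 0, -0.02, 0], [0.2, 0, 0, -0.05, 0], [0.2, 0, 0, -0.1, 0], [0.2, 0, 0, -0.15, 0], [0.2, -0.05, -0.05, -0.15, 0], [0.2, -0.05, -0.1, -0.15, 0], [0.2, -0.05, -0.15, -0.15, 0]],
])

```text
time: 36.58
position: [0.4775, 0.0133, 0.5575]
tool_rot: [-2.341, -2.086, 0.015]
ft_force: [-1.9, 0.1, 0.3]
grip_width: 0.397
```

```bash
python3 - <<'E'
from h import *
st=get_state(); p=get_image("wrist"); print(st["position"]); 
hsv=cv2.cvtColor(p["img"],cv2.COLOR_RGB2HSV); m=cv2.inRange(hsv,(108,150,60),(125,255,255)); m=max(cv2.findContours(m,0,2)[0],key=cv2.contourArea)
P=np.array([onz(p,q,.234,st)[:2] for q in m[:,0]],np.float32)*1000; print(cv2.minAreaRect(P),rest((12,0,220)))
s=get_image("scene"); r=rect(s,"tweezers",.225)
cv2.imwrite("pics/w10.png",np.vstack([cv2.resize(p["img"][:,:,::-1],(480,360)),cv2.resize(np.ascontiguousarray(s["img"][175:325,255:455,::-1]),(480,240),interpolation=2)]))
E
```

```text
[0.47746356 0.01329971 0.55746037]
((610.3531494140625, 46.819862365722656), (57.682579040527344, 20.410634994506836), 83.15145111083984) [0.61127189 0.04770285 0.22      ]
tweezers 0.65 [611.8  38.7] [155.3  32.2] long-axis 87.9
```

View pics/w10.png

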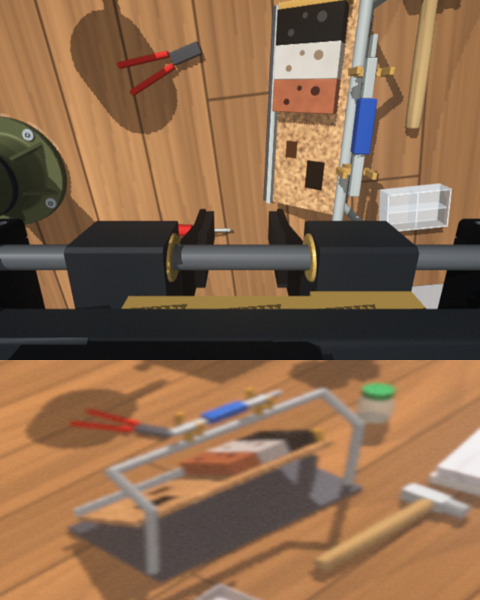

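The three blocks sit flush in a row at the stop, and the tweezers lie in both forks, centred within about 2 mm and parallel to the rail. I'll hand in.

Emit:
arm_command([
  [[0.2, 0, 0, 0, 0], [0.2, 0, 0, 0, 0], [0.2, 0, 0, 0, 0]],
])

```text
time: 37.1
position: [0.4788, 0.0117, 0.5566]
tool_rot: [-2.34, -2.084, 0.013]
ft_force: [0.1, 0.1, 0.3]
grip_width: 0.403
```

```bash
python3 -c "
from h import *
p=get_image('top')
for l in ['jar','dish','pliers','pick','tin','mallet','findings']:
    r=spot_in(p,l); print(l,np.round(r[0]['box']) if r else None)
print(close_job())"
```

```text
jar [125. 217. 156. 238.]
dish [463. 182. 502. 219.]
pliers [239. 303. 253. 364.]
pick [386. 293. 395. 361.]
tin [507. 264. 541. 287.]
mallet [218. 125. 317. 162.]
findings [368. 118. 399. 170.]
the job is handed in; nothing more can be done
None
```

The job is handed in at about 37 s of the 72 s. I laid the white and red blocks flat on the shelf, feet on the ledge, and pushed all three up against the brass stop. The tweezers lie across both forks.

**Blocks:** After the push, black's edge read y ≈ 154 mm against the stop at 155. White then ran from about 105 mm and red from about 55 mm, with no visible gaps. All feet read within about 2 mm of the ledge. That push peaked at about 14 N on the wrist.

**Tweezers:** They read about 1 mm from the rail middle and parallel to the rail within about 0.2°. The contact height was as predicted.

**Bystanders:** The final top view put most of them within a few pixels (2–3 mm each) of their start. The exception was the pliers, whose box came out narrower than before. The arm may have been hiding part of them, and they look undisturbed in the last wrist picture.

**Unexplained force:** While lowering the white block, a sideways force of about 7 N appeared for a moment. It may have been the gripper body brushing a fork. It went away when I backed off, and the red block was placed slightly further back without it. A similar light force of about 6 N came up during the push.

I could not check block flatness directly; I judged it from the pictures and the seating forces.

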